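Power up the chip tester in order and hold its test button

ROBOT

A 6-joint arm with a two-finger parallel gripper is mounted at the origin on the work surface. World frame = base frame: x ahead of the robot, y to its left, z up, the work surface at z = 0. Lengths are in m, angles in rad, forces in N, time in s.
With the tool pointing down it reaches from about 0.3 to 0.85 m from the base axis. Payload 5.4 kg.
Tool frame: the origin (TCP) lies where the fingers leave the gripper's body, on its centre line; the fingertips stand 73 mm ahead of it and the grasp point (between the pads) lies 54 mm ahead of it; z points along the fingers, y is the line along which they close (so a half turn about z gives the same grasp; the last joint's range is limited). The gripper opens to 85 mm and grips with 20 to 120 N. Pads are 22 mm wide; open, the fingers measure 114 mm over their backs; the gripper's body (76 mm by 85 mm) begins 54 mm behind the grasp point. The pads swing forward as they close: fully open they stand 13 mm farther back than shut.
Start: joints at [-1.353, 0.158, 1.597, -0, 1.386, -0.21], TCP at [0.239, -0.523, 0.304] pointing down, gripper open.
Joint ranges: [-2.91, 2.91], [-0.94, 2.29], [0.18, 2.7], [-1.29, 4.43], [0.17, 2.64], [-3, 3]. Speed limits (rad/s): [2.57, 2.57, 3.14, 3.14, 3.14, 3.14].

INTERFACE

Orientations are given as a unit quaternion [w, x, y, z].
In Python, from bench import bot gives the robot as it stands. The module is installed in compiled form; this text tells all that it offers.
- The arm moves only by the tool send_rows, never from a script. Its argument "targets" is a list of rows, each an object of numbers: "gripper": the finger opening in cm, from 0 to 8.54; "x", "y", "z": the shift along the tool's x, y, z in cm; "turn": the turn about the tool's z in degrees. A call has exactly 10 rows; each row is the pose to reach, as a shift and turn from the pose commanded when the call began, along the tool's axes at that moment; what a row does not reach only later rows make up. A row lasts 1/12 s, in which the tool goes at most 41.7 mm and 7.16 degrees, less where a joint would pass 70% of its speed; a pose out of reach is approached as far as the arm can. A call with a gripper value outside its range is refused whole. The fingers move at their own pace and stop on an object; "grip_force" is the grip in N (left out, the last holds). Time passes only in rows, so rows that repeat a pose let the fingers close, or fill a call up. It gives the time, the measured TCP pose, the force, the opening and the grip force at its end, in the units of the state.
- bot.state(): the state, without advancing time (a new reading comes with each control period).
- bot.get_image(name): name is "scene" or "side" or "wrist"; returns (picture, depth): 420x560x3 uint8, blue, green, red; 420x560 float32, m along the optical axis (not along the pixel's ray), 0 where there is no reading.
- bot.camera_model(name): a dict with "fovy" (degrees; the focal length in pixels is half the picture's height over the tangent of half this angle, whatever the lens; pixels are square), "cx", "cy" (the principal point, pixels), "R" (3x3) and "t" (3): a world point X has camera coordinates R X + t. Camera axes: x right, y down, z forward; pixel columns grow to the right and rows downward; lengths in m; the calibration is good to about 2 mm. A picture is of the moment at which its call begins: read the wrist's pose just before it. camera_model takes no time and is no camera call; for the wrist camera it gives the pose at the moment of the call.
- bot.hand_in(): hands the job in; it is judged then, once.
Trained networks look in the newest picture that a camera, given by its name, has taken for a name from the list of things; names that differ only in an ending like _2 or _b are one class to them, and where a whole thing is asked for, a point or a joint stands for the part that bears it (a point fixed in the world has none). Each returns a list of dicts, best first, with "confidence" (0 to 1); they miss things now and then, are a little off and sometimes report something else, mostly with a low value. They report only what shows in the picture. A call takes as long as a camera call.
- bot.look_for(target, camera): "at" ([x, y, z] in m, in the coordinates of the camera as it stood for that picture, good to about 4 mm: the middle of the surface that is visible of it).
- bot.cut_out(target, camera): "pixels" (420x560 bool, what is visible of it).
- bot.mark_of(target, camera): "at" ([x, y, z] in m, in the coordinates of the camera as it stood for that picture, good to about 4 mm: a listed point, or the origin of a listed thing).
The state is a dict: "clock": time; "qpos": joint angles; "joint_velocities": joint speeds; "joint_efforts": joint torques, N m; "ee_pos": TCP position; "orientation": TCP orientation; "wrist_force": force on the tool from outside, world axes, zero at the start; "wrist_torque": the same for the moment, N m; "gripper_width": finger opening in m; "gripper_force": force on a finger pad.
Only numpy, scipy, OpenCV 4.12 (cv2) and the standard library are available. Lean on these libraries where they do the work, as an engineer would, in place of code of your own. Each camera call takes 0.05 s, during which the arm holds its last target. There are 200 camera calls.

TASK

Power up the chip tester by pressing its controls in order, since the wrong order would ruin the chip: press the dotted, raised end of the blue rocker fully down, then the white one, then the red one. Then push the round yellow test button fully in and finish while still holding it in with the fingers, leaving the rockers on. Pick nothing up, and leave the cassette, dental pick, amber knob and nut driver where they are.

Things in the scene. Friction and masses are not known exactly. Their poses are not given: they have to be found in the camera images.
- tester: Chip tester, a fixed beige box with wood cheeks, 176 (x) x 334 (y) x 64 mm, top face 60 mm above the desk. Origin: centre of its underside; z up; -x faces the robot. A row along y of four stations, 75 mm apart, 30 mm to -x of its centre, carries the three rockers (blue, white, red) and the yellow test button, in any order, all square to it. A chip socket 12 mm high stands behind, 58 mm to +x.
- blue_switch: Fixed black bezel of the blue rocker switch, 62 (x) x 36 (y) x 10 mm, on the tester's top face. Origin: centre of its underside; z up; x along the rocker, whose raised, dotted half is on the -x side (towards the robot). Pivot line along y, 12 mm above the origin. Each paddle half is 27 x 26 mm; they meet at a valley of 0.30 rad: one half lies level, top 16 mm above the origin, the other slopes up to 24 mm.
- blue_press (a point): The black dot on top of the blue paddle's half that starts raised, 18 mm from the pivot line. Pressed, it drops about 5 mm until that half lies level, 16 mm above the bezel's underside. Press here or up to 7 mm further out, off the other half.
- blue_rocker (a joint): Tilt of the blue rocker, rad: about 0 = off (dotted half raised), 0.30 = fully on (dotted half level, against its stop); counted on above 0.24. Friction only, no spring: it stays where it is left. Takes about 3 N at the dot.
- white_switch: Fixed black bezel of the white rocker switch, 62 (x) x 36 (y) x 10 mm, on the tester's top face. Origin: centre of its underside; z up; x along the rocker, whose raised, dotted half is on the -x side (towards the robot). Pivot line along y, 12 mm above the origin. Each paddle half is 27 x 26 mm; they meet at a valley of 0.30 rad: one half lies level, top 16 mm above the origin, the other slopes up to 24 mm.
- white_press (a point): The black dot on top of the white paddle's half that starts raised, 18 mm from the pivot line. Pressed, it drops about 5 mm until that half lies level, 16 mm above the bezel's underside. Press here or up to 7 mm further out, off the other half.
- white_rocker (a joint): Tilt of the white rocker, rad: about 0 = off (dotted half raised), 0.30 = fully on (dotted half level, against its stop); counted on above 0.24. Friction only, no spring: it stays where it is left. Takes about 3 N at the dot.
- red_switch: Fixed black bezel of the red rocker switch, 62 (x) x 36 (y) x 10 mm, on the tester's top face. Origin: centre of its underside; z up; x along the rocker, whose raised, dotted half is on the -x side (towards the robot). Pivot line along y, 12 mm above the origin. Each paddle half is 27 x 26 mm; they meet at a valley of 0.30 rad: one half lies level, top 16 mm above the origin, the other slopes up to 24 mm.
- red_press (a point): The black dot on top of the red paddle's half that starts raised, 18 mm from the pivot line. Pressed, it drops about 5 mm until that half lies level, 16 mm above the bezel's underside. Press here or up to 7 mm further out, off the other half.
- red_rocker (a joint): Tilt of the red rocker, rad: about 0 = off (dotted half raised), 0.30 = fully on (dotted half level, against its stop); counted on above 0.24. Friction only, no spring: it stays where it is left. Takes about 3 N at the dot.
- test_switch: Fixed black square base of the test button, 46 x 46 x 10 mm, on the tester's top face. Origin: centre of its underside (60 mm above the desk), z up.
- test_press (a point): Centre of the top of the round yellow test button, 28 mm in diameter, 22 mm above the underside of its base when free; moves straight down 6 mm to its stop (16 mm above).
- test_button (a joint): How far the test button is pushed in, m: 0 = free, 0.006 = fully in; counted pressed above 0.004. A spring returns it: 1 N at the start, 5.3 N fully in.
- cassette: Bystander: loose clear plastic data cassette, 64 (x) x 100 (y) x 12 mm, flat on the desk in front of the tester (robot's side). Origin: centre of its underside.
- pick: Bystander: loose stainless dental pick, 165 mm long along its x, 7 mm thick, flat on the desk in front of the tester. Origin: mid-length, underside.
- amber_knob: Bystander: loose amber bakelite control knob, 36 mm in diameter, 18 mm high, standing on the tester's top face behind the row of switches. Origin: centre of its underside.
- nut_driver: Bystander: loose chrome nut driver with a red handle, 185 mm long along its x (handle to -x), 24 mm thick, on the desk to the right (-y) of the tester. Origin: near mid-length, underside.

How it is judged:
On the way, in this order (a step that is already met when the one before it is completed fails the run):
1. the blue rocker is on, white and red still off (value of joint blue_rocker above 0.24 rad and value of joint each of white_rocker, red_rocker below 0.24 rad), for 0.1 s.
2. the white rocker is on as well, red still off (value of joint each of blue_rocker, white_rocker above 0.24 rad and value of joint red_rocker below 0.24 rad), for 0.1 s.
3. the red rocker is on as well, test button still free (value of joint each of blue_rocker, white_rocker, red_rocker above 0.24 rad and value of joint test_button below 0.003 m), for 0.1 s.
4. the fingers hold the test button in (value of joint test_button above 0.004 m and contact force between the fingers and test_switch above 1 N), for 0.2 s.
At the end, for the whole second after the job is handed in: All three rockers are on (over 0.24 of 0.30 rad), the fingers touch the test button with more than 1 N and hold it in by more than 4 of its 6 mm (all of step 4 and value of joint each of blue_rocker, white_rocker, red_rocker above 0.24 rad); the arm keeps its last pose, push and grip.
It fails at once if the white rocker is switched (over 0.15 rad) before the blue one is on (value of joint white_rocker above 0.15 rad and value of joint blue_rocker below 0.24 rad).
It fails at once if the red rocker is switched (over 0.15 rad) before the blue and white ones are on (value of joint red_rocker above 0.15 rad and value of joint any of blue_rocker, white_rocker below 0.24 rad).
It fails at once if the test button is pressed (over 3 mm) before all three rockers are on (value of joint test_button above 0.003 m and value of joint any of blue_rocker, white_rocker, red_rocker below 0.24 rad).
It fails at once if the cassette, dental pick, amber knob or nut driver is lifted, carried or pushed more than 15 mm (distance of any of cassette, pick, amber_knob, nut_driver from where it was at the start of the episode above 0.015 m).
It also fails if it takes over 43 s, if anything falls off the work surface, if the arm or the gripper's body presses on something with over 40 N, if the wrist force passes 120 N, or if a joint passes its speed limit or range.

## Working session

There is one attempt and no reset: what is moved stays moved. The work goes in short steps, Python scripts to look and compute and a tool call to move; the robot and the scene stay as the last step left them, time stands still between calls to the robot, and variables do not carry over. Pictures are saved under pics/ and viewed, at most 10 in all, crops included, and the job is handed in when it is done.

Besides the shell and the picture viewer there is one more tool, called after "Emit:" as a command line: name --argument value ..., lists and objects as JSON in quotes. send_rows: Moves the arm, as the interface text tells. Its arguments: {"type":"object","properties":{"targets":{"type":"array","items":{"type":"object","properties":{"gripper":{"type":"number"},"x":{"type":"number"},"y":{"type":"number"},"z":{"type":"number"},"turn":{"type":"number"}}}},"grip_force":{"type":"number"}},"required":["targets"]}

```bash
mkdir -p pics; cat > h.py <<'E'
from bench import bot
import numpy as np, cv2
def world(cam,p):
    m=bot.camera_model(cam); return np.array(m["R"]).T@(np.array(p)-np.array(m["t"]))
def marks(cam,names):
    for n in names:
        r=bot.mark_of(n,cam)
        for d in r[:2]: print(cam,n,round(d["confidence"],2),world(cam,d["at"]).round(4))
E
python3 - <<'E'
from h import *
s=bot.state();print(s["clock"],s["ee_pos"],s["orientation"],s["gripper_width"])
ims=[]
for c in ("scene","side"):
    im,d=bot.get_image(c); ims.append(im)
    cv2.imwrite(f"pics/{c}0.png",im)
    marks(c,["tester","blue_press","white_press","red_press","test_press","amber_knob"])
E
```

```text
0.0 [ 0.23841874 -0.52272519  0.30288081] [-9.71848359e-04  9.77215713e-01  2.12246333e-01  5.84932952e-06] 0.08521472921418274
scene tester 0.63 [ 6.059e-01 -4.800e-02 -2.000e-04]
scene blue_press 0.75 [ 0.6562 -0.1351  0.0624]
scene blue_press 0.7 [ 0.5541 -0.0165  0.084 ]
scene white_press 0.82 [ 0.5662 -0.1621  0.0799]
scene red_press 0.81 [0.5463 0.0596 0.0813]
scene test_press 0.71 [ 0.5728 -0.0847  0.0865]
scene amber_knob 0.57 [ 0.6588 -0.1319  0.0597]
side tester 0.63 [ 0.6053 -0.0495  0.002 ]
side blue_press 0.74 [ 0.5509 -0.0146  0.0821]
side white_press 0.82 [ 0.567  -0.1628  0.0818]
side red_press 0.64 [0.5492 0.0629 0.0812]
side test_press 0.74 [ 0.5724 -0.0857  0.0831]
side amber_knob 0.64 [ 0.6588 -0.1347  0.0622]
side amber_knob 0.57 [0.5474 0.0627 0.0819]
```

View pics/scene0.png

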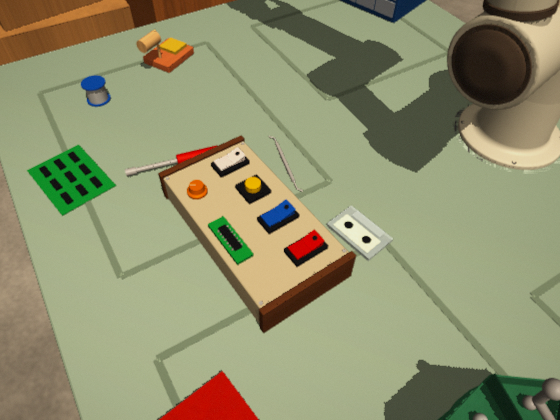

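The scene picture shows the row white (230,160), yellow button (253,186), blue (278,215) and red (306,246), which agrees with the network marks. The raised ends face the robot and the tester is yawed about 4.7°. Next I close the fingers and go above the blue rocker.

Emit:
send_rows --targets '[{"gripper":0,"x":3,"y":-2,"z":0,"turn":2},{"gripper":0,"x":6,"y":-4,"z":0,"turn":4},{"gripper":0,"x":9,"y":-6,"z":0,"turn":6},{"gripper":0,"x":12,"y":-8,"z":0,"turn":8},{"gripper":0,"x":15,"y":-10,"z":0,"turn":10},{"gripper":0,"x":18,"y":-12,"z":0,"turn":12},{"gripper":0,"x":21,"y":-14,"z":0,"turn":14},{"gripper":0,"x":24,"y":-16,"z":0,"turn":16},{"gripper":0,"x":27,"y":-18,"z":0,"turn":18},{"gripper":0,"x":30,"y":-20,"z":0,"turn":19.8}]'

```text
clock: 1.53
ee_pos: [0.4292, -0.2151, 0.3042]
orientation: [0.0, 0.999, 0.04, 0.0]
wrist_force: [0.4, 0.7, 0.4]
gripper_width: -0.0005
gripper_force: 0.0
```

```bash
cat >> h.py <<'E'
from scipy.spatial.transform import Rotation as Ro
def go(x,y,z):
    s=bot.state(); q=s["orientation"]; R=Ro.from_quat([q[1],q[2],q[3],q[0]]).as_matrix()
    print("t",s["clock"],"pos",s["ee_pos"].round(4),"xyaw",np.degrees(np.arctan2(R[1,0],R[0,0])).round(2),"shift cm",(R.T@(np.array([x,y,z])-s["ee_pos"])*100).round(2))
E
python3 -c "
from h import *
go(.5526,-.0157,.303)"
```

```text
t 1.5333 pos [ 0.4292 -0.2151  0.3042] xyaw 4.6 shift cm [ 13.9  -18.89   0.12]
```

Emit:
send_rows --targets '[{"gripper":0,"x":2,"y":-2.7,"z":0,"turn":0},{"gripper":0,"x":4,"y":-5.4,"z":0,"turn":0},{"gripper":0,"x":6,"y":-8.1,"z":0,"turn":0},{"gripper":0,"x":8,"y":-10.8,"z":0,"turn":0},{"gripper":0,"x":10,"y":-13.5,"z":0,"turn":0},{"gripper":0,"x":12,"y":-16.2,"z":0,"turn":0},{"gripper":0,"x":13.9,"y":-18.9,"z":0,"turn":0},{"gripper":0,"x":13.9,"y":-18.9,"z":1,"turn":0},{"gripper":0,"x":13.9,"y":-18.9,"z":2,"turn":0},{"gripper":0,"x":13.9,"y":-18.9,"z":2,"turn":0}]'

```text
clock: 2.37
ee_pos: [0.5501, -0.0169, 0.281]
orientation: [-0.0, 0.999, 0.041, -0.002]
wrist_force: [-0.9, 0.6, -0.8]
gripper_width: -0.0002
gripper_force: 0.0
```

```bash
python3 - <<'E'
from h import *
im,d=bot.get_image("wrist"); cv2.imwrite("pics/w1.png",im)
marks("wrist",["tester","blue_press","white_press","red_press","test_press"])
go(.5526,-.0157,.17)
E
```

```text
wrist tester 0.63 [ 0.6055 -0.0477  0.0043]
wrist blue_press 0.75 [ 0.5532 -0.0137  0.0864]
wrist white_press 0.98 [ 0.5708 -0.1642  0.0829]
wrist white_press 0.43 [ 0.6062 -0.0495  0.0051]
wrist red_press 0.8 [0.55   0.0647 0.0887]
wrist test_press 0.73 [ 0.5771 -0.0866  0.0897]
wrist test_press 0.72 [ 0.5695 -0.1637  0.0836]
t 2.6667 pos [ 0.5515 -0.0178  0.2845] xyaw 4.63 shift cm [ 0.11 -0.21 11.45]
```

View pics/w1.png

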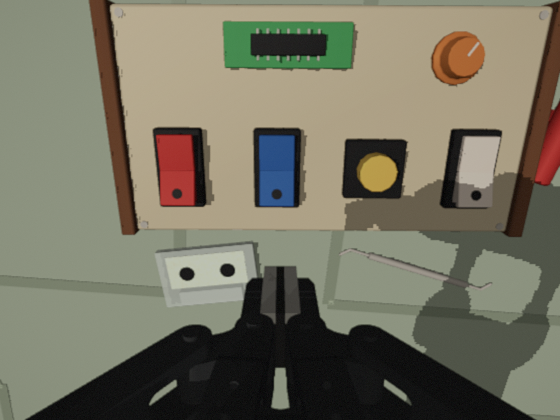

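The wrist picture shows red (178,170), blue (277,170), the button (377,172) and white (476,168), each with its dot on the robot side. The closed fingers at (281,280) sit above blue's column. I go down beside the blue dot.

Emit:
send_rows --targets '[{"gripper":0,"x":0,"y":-0.3,"z":3,"turn":0},{"gripper":0,"x":0,"y":-0.3,"z":6,"turn":0},{"gripper":0,"x":0,"y":-0.3,"z":9,"turn":0},{"gripper":0,"x":0,"y":-0.3,"z":11.5,"turn":0},{"gripper":0,"x":0,"y":-0.3,"z":12.3,"turn":0},{"gripper":0,"x":0,"y":-0.3,"z":12.7,"turn":0},{"gripper":0,"x":0,"y":-0.3,"z":13.1,"turn":0},{"gripper":0,"x":0,"y":-0.3,"z":13.4,"turn":0},{"gripper":0,"x":0,"y":-0.3,"z":13.5,"turn":0},{"gripper":0,"x":0,"y":-0.3,"z":13.5,"turn":0}]'

```text
clock: 3.5
ee_pos: [0.5522, -0.0144, 0.1502]
orientation: [0.001, 0.999, 0.041, 0.001]
wrist_force: [-0.5, -1.3, 1.5]
gripper_width: -0.0
gripper_force: 1.1
```

```bash
python3 - <<'E'
from h import *
go(.551,-.015,.147); print(bot.state()["wrist_force"])
im,d=bot.get_image("side"); cv2.imwrite("pics/s1.png",im)
E
```

```text
t 3.5 pos [ 0.5522 -0.0144  0.1502] xyaw 4.71 shift cm [-0.13  0.05  0.32]
[-0.47642923 -1.29034061  1.53692099]
```

View pics/s1.png

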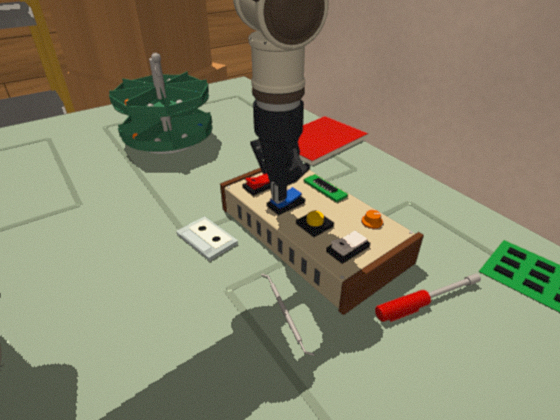

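The side picture shows the fingers on the near end of the blue rocker at (283,200), but the force is small. I press a little further.

Emit:
send_rows --targets '[{"gripper":0,"x":0,"y":0,"z":0.05,"turn":0},{"gripper":0,"x":0,"y":0,"z":0.1,"turn":0},{"gripper":0,"x":0,"y":0,"z":0.15,"turn":0},{"gripper":0,"x":0,"y":0,"z":0.2,"turn":0},{"gripper":0,"x":0,"y":0,"z":0.2,"turn":0},{"gripper":0,"x":0,"y":0,"z":0.2,"turn":0},{"gripper":0,"x":0,"y":0,"z":0.2,"turn":0},{"gripper":0,"x":0,"y":0,"z":0.2,"turn":0},{"gripper":0,"x":0,"y":0,"z":0.2,"turn":0},{"gripper":0,"x":0,"y":0,"z":0.2,"turn":0}]'

```text
clock: 4.38
ee_pos: [0.552, -0.0143, 0.1485]
orientation: [0.0, 0.999, 0.041, 0.001]
wrist_force: [-2.3, -1.3, 10.0]
gripper_width: 0.0001
gripper_force: 5.1
```

Emit:
send_rows --targets '[{"gripper":0,"x":0,"y":0,"z":0.1,"turn":0},{"gripper":0,"x":0,"y":0,"z":0.15,"turn":0},{"gripper":0,"x":0,"y":0,"z":0.15,"turn":0},{"gripper":0,"x":0,"y":0,"z":0.15,"turn":0},{"gripper":0,"x":0,"y":0,"z":0.15,"turn":0},{"gripper":0,"x":0,"y":0,"z":0.15,"turn":0},{"gripper":0,"x":0,"y":0,"z":-1,"turn":0},{"gripper":0,"x":0,"y":0,"z":-4,"turn":0},{"gripper":0,"x":0,"y":0,"z":-7,"turn":0},{"gripper":0,"x":0,"y":0,"z":-9,"turn":0}]'

```text
clock: 5.22
ee_pos: [0.5519, -0.0138, 0.2395]
orientation: [0.0, 0.999, 0.041, 0.001]
wrist_force: [0.1, -0.3, 0.3]
gripper_width: 0.0
gripper_force: 0.0
```

```bash
python3 - <<'E'
from h import *
im,d=bot.get_image("wrist"); cv2.imwrite("pics/w2.png",im)
marks("wrist",["white_press","red_press"])
go(.566,-.163,.237)
print(bot.state()["wrist_force"])
E
```

```text
wrist white_press 0.9 [ 0.569  -0.164   0.0834]
wrist red_press 0.94 [0.5458 0.0657 0.081 ]
wrist red_press 0.72 [ 0.5793 -0.0907  0.0616]
t 5.3667 pos [ 0.5523 -0.014   0.2389] xyaw 4.72 shift cm [ 0.14 14.97  0.2 ]
[ 0.04202791  0.65459514 -0.4602153 ]
```

View pics/w2.png

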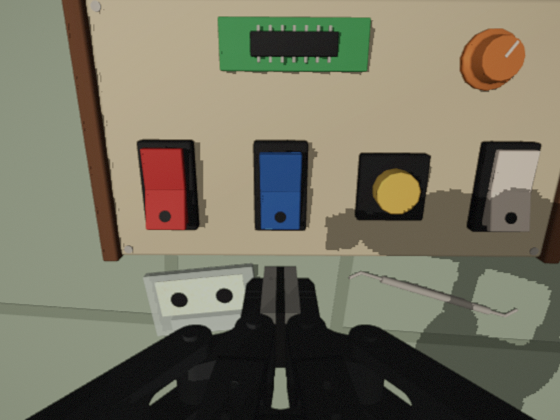

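The wrist picture shows blue tipped: its near half at (280,210) is level and its far half shaded. White (512,190) and red (168,190) are unchanged. Next is white, 150 mm over.

Emit:
send_rows --targets '[{"gripper":0,"x":0,"y":3,"z":0,"turn":0},{"gripper":0,"x":0.1,"y":6,"z":0,"turn":0},{"gripper":0,"x":0.15,"y":9,"z":0,"turn":0},{"gripper":0,"x":0.15,"y":12,"z":0,"turn":0},{"gripper":0,"x":0.15,"y":15,"z":0,"turn":0},{"gripper":0,"x":0.15,"y":15,"z":1,"turn":0},{"gripper":0,"x":0.15,"y":15,"z":3,"turn":0},{"gripper":0,"x":0.15,"y":15,"z":5,"turn":0},{"gripper":0,"x":0.15,"y":15,"z":6,"turn":0},{"gripper":0,"x":0.15,"y":15,"z":7,"turn":0}]'

```text
clock: 6.2
ee_pos: [0.5639, -0.1622, 0.1641]
orientation: [-0.001, 0.999, 0.041, -0.002]
wrist_force: [-0.1, -0.8, -0.4]
gripper_width: -0.0001
gripper_force: 0.0
```

Emit:
send_rows --targets '[{"gripper":0,"x":0,"y":0,"z":0.6,"turn":0},{"gripper":0,"x":0,"y":0,"z":1.1,"turn":0},{"gripper":0,"x":0,"y":0,"z":1.4,"turn":0},{"gripper":0,"x":0,"y":0,"z":1.7,"turn":0},{"gripper":0,"x":0,"y":0,"z":1.9,"turn":0},{"gripper":0,"x":0,"y":0,"z":2.1,"turn":0},{"gripper":0,"x":0,"y":0,"z":2.15,"turn":0},{"gripper":0,"x":0,"y":0,"z":2.15,"turn":0},{"gripper":0,"x":0,"y":0,"z":2.15,"turn":0},{"gripper":0,"x":0,"y":0,"z":2.15,"turn":0}]'

```text
clock: 7.03
ee_pos: [0.5655, -0.1636, 0.1485]
orientation: [0.0, 0.999, 0.041, 0.0]
wrist_force: [-8.5, 1.7, 17.6]
gripper_width: 0.0003
gripper_force: 8.8
```

Emit:
send_rows --targets '[{"gripper":0,"x":0,"y":0,"z":-1,"turn":0},{"gripper":0,"x":0,"y":0,"z":-4,"turn":0},{"gripper":0,"x":0,"y":0,"z":-7,"turn":0},{"gripper":0,"x":0,"y":-3,"z":-9.15,"turn":0},{"gripper":0,"x":0,"y":-6.5,"z":-9.15,"turn":0},{"gripper":0,"x":0,"y":-10,"z":-9.15,"turn":0},{"gripper":0,"x":0,"y":-13.5,"z":-9.15,"turn":0},{"gripper":0,"x":0,"y":-17,"z":-9.15,"turn":0},{"gripper":0,"x":0,"y":-20,"z":-9.15,"turn":0},{"gripper":0,"x":0,"y":-22.5,"z":-9.15,"turn":0}]'

```text
clock: 7.87
ee_pos: [0.5464, 0.0631, 0.2374]
orientation: [-0.0, 0.999, 0.042, 0.001]
wrist_force: [0.2, -0.0, 0.0]
gripper_width: 0.0001
gripper_force: 0.0
```

```bash
python3 - <<'E'
from h import *
im,d=bot.get_image("wrist"); cv2.imwrite("pics/w3.png",im)
marks("wrist",["red_press","test_press"])
go(.547,.063,.237)
im,d=bot.get_image("side"); cv2.imwrite("pics/s3.png",cv2.resize(im[150:300,200:440],None,fx=3,fy=3))
E
```

```text
wrist red_press 0.6 [0.5464 0.0646 0.0833]
wrist test_press 0.62 [ 0.5755 -0.0865  0.0861]
t 8.0167 pos [0.5466 0.0624 0.2373] xyaw 4.89 shift cm [ 0.04 -0.06  0.03]
```

View pics/s3.png

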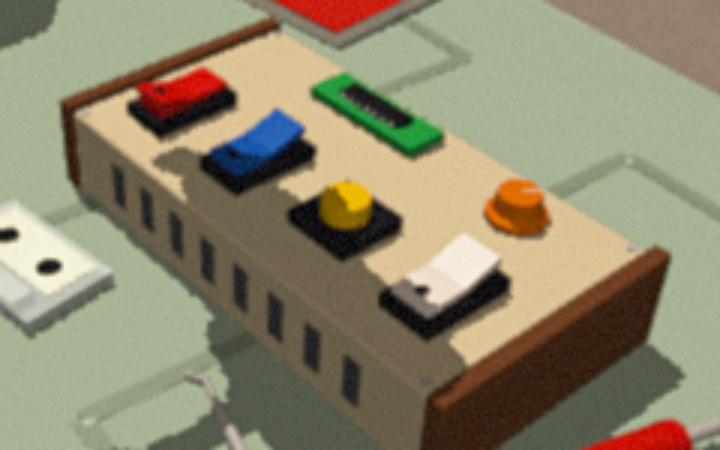

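The side crop shows blue (258,145) and white (445,275) tipped on with the far half up, and red (183,92) still off. Now red.

Emit:
send_rows --targets '[{"gripper":0,"x":0,"y":0,"z":2,"turn":0},{"gripper":0,"x":0,"y":0,"z":4.5,"turn":0},{"gripper":0,"x":0,"y":0,"z":6.5,"turn":0},{"gripper":0,"x":0,"y":0,"z":7.6,"turn":0},{"gripper":0,"x":0,"y":0,"z":8.1,"turn":0},{"gripper":0,"x":0,"y":0,"z":8.5,"turn":0},{"gripper":0,"x":0,"y":0,"z":8.9,"turn":0},{"gripper":0,"x":0,"y":0,"z":9.15,"turn":0},{"gripper":0,"x":0,"y":0,"z":9.15,"turn":0},{"gripper":0,"x":0,"y":0,"z":9.15,"turn":0}]'

```text
clock: 8.9
ee_pos: [0.5476, 0.0604, 0.1485]
orientation: [0.001, 0.999, 0.041, 0.001]
wrist_force: [-8.0, -3.0, 15.1]
gripper_width: -0.0004
gripper_force: 7.4
```

Emit:
send_rows --targets '[{"gripper":0,"x":0,"y":0,"z":0,"turn":0},{"gripper":0,"x":0,"y":0,"z":0,"turn":0},{"gripper":0,"x":0,"y":0,"z":0,"turn":0},{"gripper":0,"x":0,"y":0,"z":0,"turn":0},{"gripper":0,"x":0,"y":0,"z":-1,"turn":0},{"gripper":0,"x":0,"y":0,"z":-4,"turn":0},{"gripper":0,"x":0,"y":0,"z":-7,"turn":0},{"gripper":0,"x":0,"y":0,"z":-9.15,"turn":0},{"gripper":0,"x":0,"y":0,"z":-9.15,"turn":0},{"gripper":0,"x":0,"y":0,"z":-9.15,"turn":0}]'

```text
clock: 9.73
ee_pos: [0.548, 0.0608, 0.2395]
orientation: [0.0, 0.999, 0.041, 0.003]
wrist_force: [-0.5, -0.6, -0.7]
gripper_width: -0.0002
gripper_force: 0.0
```

```bash
python3 - <<'E'
from h import *
im,d=bot.get_image("wrist"); cv2.imwrite("pics/w4.png",im)
marks("wrist",["red_press","test_press"])
go(.576,-.0865,.237)
E
```

```text
wrist red_press 0.74 [0.5425 0.0657 0.0782]
wrist red_press 0.68 [0.5632 0.0648 0.0608]
wrist test_press 0.82 [ 0.5713 -0.0848  0.0808]
t 9.8833 pos [0.546  0.061  0.2357] xyaw 4.71 shift cm [ 1.78 14.94 -0.14]
```

View pics/w4.png

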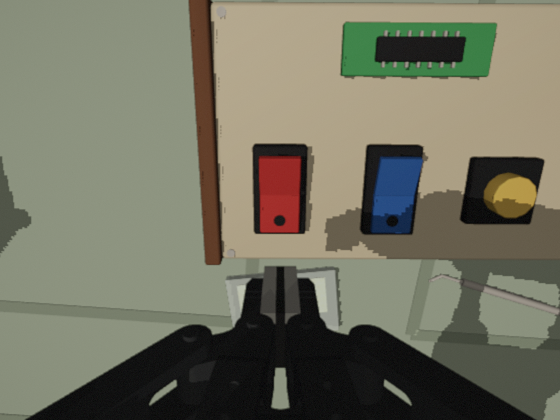

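Red (280,195) now looks the same as blue, so it is on. Now the button.

Emit:
send_rows --targets '[{"gripper":0,"x":0.4,"y":0,"z":0,"turn":0},{"gripper":0,"x":0.8,"y":3,"z":0,"turn":0},{"gripper":0,"x":1.2,"y":6,"z":0,"turn":0},{"gripper":0,"x":1.7,"y":9,"z":0,"turn":0},{"gripper":0,"x":1.7,"y":12,"z":0,"turn":0},{"gripper":0,"x":1.7,"y":14.9,"z":0,"turn":0},{"gripper":0,"x":1.7,"y":14.9,"z":2,"turn":0},{"gripper":0,"x":1.7,"y":14.9,"z":4,"turn":0},{"gripper":0,"x":1.7,"y":14.9,"z":6,"turn":0},{"gripper":0,"x":1.7,"y":14.9,"z":7,"turn":0}]'

```text
clock: 10.72
ee_pos: [0.5741, -0.0859, 0.163]
orientation: [-0.001, 0.999, 0.041, -0.003]
wrist_force: [-1.2, 0.8, -0.2]
gripper_width: 0.0
gripper_force: 0.0
```

Emit:
send_rows --targets '[{"gripper":0,"x":0,"y":0,"z":0.6,"turn":0},{"gripper":0,"x":0,"y":0,"z":1.1,"turn":0},{"gripper":0,"x":0,"y":0,"z":1.4,"turn":0},{"gripper":0,"x":0,"y":0,"z":1.7,"turn":0},{"gripper":0,"x":0,"y":0,"z":1.9,"turn":0},{"gripper":0,"x":0,"y":0,"z":2.1,"turn":0},{"gripper":0,"x":0,"y":0,"z":2.15,"turn":0},{"gripper":0,"x":0,"y":0,"z":2.15,"turn":0},{"gripper":0,"x":0,"y":0,"z":2.15,"turn":0},{"gripper":0,"x":0,"y":0,"z":2.15,"turn":0}]'

```text
clock: 11.55
ee_pos: [0.5764, -0.0862, 0.1484]
orientation: [0.0, 0.999, 0.041, 0.0]
wrist_force: [-8.3, 3.1, 16.4]
gripper_width: -0.0001
gripper_force: 8.1
```

```bash
python3 - <<'E'
from h import *
im,d=bot.get_image("side"); cv2.imwrite("pics/s5.png",cv2.resize(im[150:300,200:440],None,fx=3,fy=3))
im,d=bot.get_image("wrist")
s=bot.state(); print(s["clock"],s["ee_pos"],s["wrist_force"])
E
```

```text
11.65 [ 0.57633868 -0.08621903  0.14837375] [-8.03554795  3.12893861 16.43922127]
```

View pics/s5.png

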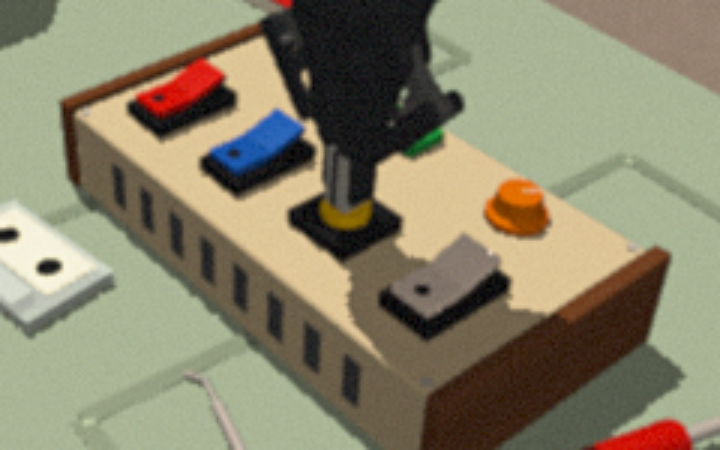

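All three rockers are on, and the fingers hold the button at its stop (345,210) with about 16 N. Handing in.

```bash
python3 -c "
from bench import bot
print(bot.hand_in())"
```

```text
the job is handed in; nothing more can be done
None
```

I pressed blue, white, then red fully on and handed the job in at about 11.7 s with the fingers holding the yellow button at its stop (about 16 N); the hand-in call returned no verdict.

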